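Rake two key-steel bars into rows along the bench stop

TASK

Pick up the toothed rake (not the plain-bladed scraper that looks much like it) and use it to rake the two loose square steel bars up against the wooden stop, on the side where they lie, so that they end flat on the bench, side by side, in two rows parallel to the stop. Move the bars with the rake only, never with the gripper, then stand the rake upright on its teeth on the bench, clear of the bars.

Things in the scene. Friction and masses are not known exactly. Their poses are not given: they have to be found in the camera images.
- rake: Loose rake, 0.25 kg, standing on its teeth left or right of the bars (on the other side: a solid-bladed scraper). Origin: centre of underside, z up. Head 20 (x) by 136 (y) mm, 30-42 mm high, over five blade teeth 40 (x) by 6 (y) by 30 mm tall, 32.5 mm apart. Upright wooden handle 30 x 30 mm on the centre, 42-120 mm high, sides along x and y. Rakes along its x, either way; same after a half turn.
- bar_a: Loose square steel bar, 12 by 12 mm and 140 mm long, about 0.16 kg, lying flat on the bench askew by up to 17 degrees to the stop. Origin: its centre, 6 mm above the bench; its length runs along its y axis. It starts nearer to the stop than bar_b.
- bar_b: A second bar, the same as bar_a; it starts farther from the stop, some 90 mm beyond bar_a, also askew by up to 17 degrees.
- stop: Wooden batten fixed to the bench, 20 mm (x) by 240 mm (y) by 22 mm high, between the robot and the bars. Origin: centre of its underside. Its length runs along its y axis; its x axis points away from the robot, towards the bars, and the face the bars are raked against is at x = +10 mm in its frame.
Things that resemble listed ones, but are neither listed nor needed, are in the scene too. Leave any blue or red look-alike of the rake alone.

How it is judged (in metres and radians):
On the way, in this order (a step that is already met when the one before it is completed fails the run):
1. the rake is picked up off the bench (height (world z) of rake above 0.02 m), for 0.1 s.
2. the rake pushes a bar ((contact force between rake and bar_a above 0.1 N or contact force between rake and bar_b above 0.1 N)), for 0.04 s.
At the end, for the whole second after the job is handed in: Both bars flat on the bench beyond the stop, parallel to it within 10 degrees, centres at most 35 mm from its face, within 100 mm of its middle along it and 70 mm of each other; the rake stands on its teeth on the bench, upright within 10 degrees, touching neither bar; all at rest (angle between the y axis of each of bar_a, bar_b and the y axis of stop, either way round below 0.17 rad and x of bar_a in the frame of stop between 0.01 and 0.045 m and y of bar_a in the frame of stop between -0.1 and 0.1 m and height (world z) of each of bar_a, bar_b below 0.012 m and linear speed of each of bar_a, bar_b, rake below 0.02 m/s and contact force between rake and bar_a below 0.05 N and x of bar_b in the frame of stop between 0.01 and 0.045 m and y of bar_b in the frame of stop between -0.1 and 0.1 m and contact force between rake and bar_b below 0.05 N and distance between bar_a and bar_b below 0.07 m and angle between rake's own z axis and vertical below 0.17 rad and height (world z) of rake below 0.01 m).
It fails at once if the gripper or arm touches a bar (contact force between any of the fingers, the arm and bar_a above 0.5 N or contact force between any of the fingers, the arm and bar_b above 0.5 N).
It also fails if it takes over 42 s, if anything falls off the work surface, if the arm or the gripper's body presses on something with over 40 N, if the wrist force passes 120 N, or if a joint passes its speed limit or range.

ROBOT

A 6-joint arm with a two-finger parallel gripper is mounted at the origin on the work surface. World frame = base frame: x ahead of the robot, y to its left, z up, the work surface at z = 0. Lengths are in m, angles in degrees, forces in N, time in s.
With the tool pointing down it reaches from about 0.3 to 0.75 m from the base axis. Payload 8.5 kg.
Tool frame: the origin (TCP) lies midway between the tips of the shut fingers; the grasp point (between the pads) lies 19 mm behind it; z points along the fingers, y is the direction in which the jaws open and shut (so a half turn about z gives the same grasp; the last joint's range is limited). The gripper opens to 85 mm and grips with 20 to 120 N. Pads are 22 mm wide; open, the fingers measure 114 mm over their backs; the gripper's body (76 mm by 85 mm) begins 54 mm behind the grasp point. The pads swing forward as they close: fully open they stand 13 mm farther back than shut.
Start: joints at [64.039, 21.807, 74.336, -0, 83.858, -12.336], TCP at [0.13, 0.535, 0.231] pointing down, gripper open.
Joint ranges: [-178.18, 178.18], [-50.72, 133.34], [12.68, 142.11], [-81.47, 261.47], [9.98, 163.14], [-165.26, 165.26]. Speed limits (degrees/s): [136.94, 136.94, 180, 180, 180, 180].

INTERFACE

Orientations are given as a 3x3 rotation matrix whose columns are the frame's x, y, z axes.
In Python, from rig import status, eyes, env gives the robot as it stands. The module is installed in compiled form; this text tells all that it offers.
- The arm moves only by the tool play_rows, never from a script. Its argument "targets" is text: rows parted by semicolons, each of 5 numbers parted by spaces: the shift along the tool's x, y, z in m, then the turn about the tool's z in rad, then the closure, from 0 (fully open) to 1 (shut). A call has 1 to 5 rows; each row is the pose to reach, as a shift and turn from the pose commanded when the call began, along the tool's axes at that moment; what a row does not reach only later rows make up. A row lasts 1/10 s, in which the tool goes at most 50 mm and 8.59 degrees, less where a joint would pass 70% of its speed; a pose out of reach is approached as far as the arm can. A call with a gripper value outside its range is refused whole. The fingers move at their own pace and stop on an object; "force" is the grip in N (left out, the last holds). Time passes only in rows, so rows that repeat a pose let the fingers close. It gives the time, the measured TCP pose, the force and the opening at its end, in the units of the state.
- status.observe(): the state, without advancing time (a new reading comes with each control period).
- eyes.get_image(name): name is "scene" or "top"; returns a dict with "pixels" (420x560x3 uint8, red, green, blue), "range_z" (420x560 float32, m along the optical axis (not along the pixel's ray), 0 where there is no reading), "mtx" (3x3 intrinsics, pixels), "world_to_cam" (4x4, takes a point from world to camera coordinates). Camera axes: x right, y up, looking along -z (the intrinsics and any distortion apply to the point x, -y, -z); pixel columns grow to the right and rows downward; lengths in m; the calibration is good to about 2 mm. A picture is of the moment at which its call begins.
- env.close_job(): hands the job in, once; it reports no verdict.
The state is a dict: "time_s": time; "q": joint angles; "qvel": joint speeds; "joint_efforts": joint torques, N m; "position": TCP position; "tool_rot": TCP orientation; "ft_force": force on the tool from outside, world axes, zero at the start; "wrist_torque": the same for the moment, N m; "grip_width": finger opening in m.
Only numpy, scipy, OpenCV 4.12 (cv2) and the standard library are available. Lean on these libraries where they do the work, as an engineer would, in place of code of your own. Each camera call takes 0.05 s, during which the arm holds its last target.

## Working session

There is one attempt and no reset: what is moved stays moved. The work goes in short steps, Python scripts to look and compute and a tool call to move; the robot and the scene stay as the last step left them, time stands still between calls to the robot, and variables do not carry over. Pictures are saved under pics/ and viewed, and the job is handed in when it is done.

Besides the shell and the picture viewer there is one more tool, called after "Emit:" as name(argument=value, ...), one argument or row to a line, values as JSON. play_rows: Moves the arm, as the interface text tells. Its arguments: {"type":"object","properties":{"targets":{"type":"string"},"force":{"type":"number"}},"required":["targets"]}

```bash
mkdir -p pics; python3 - <<'E'
from rig import status, eyes
import cv2,numpy as np
print(status.observe())
for n in("top","scene"):
    d=eyes.get_image(n); cv2.imwrite(f"pics/{n}0.png",d["pixels"][:,:,::-1]); np.savez(f"pics/{n}0.npz",**d); print(d["mtx"],d["world_to_cam"])
E
```

```text
{'time_s': 0.0, 'q': array([ 6.40369663e+01,  2.18428673e+01,  7.43854213e+01,  1.15919775e-03,
        8.38569994e+01, -1.23377611e+01]), 'qvel': array([-0.04597048,  0.01455291, -0.00882888, -0.066198  , -0.00646557,
        0.06913671]), 'joint_efforts': array([-7.60011826e-04, -4.48436308e+01, -2.31282467e+01, -1.45206664e-04,
        4.62515949e-03, -7.21102367e-06]), 'position': array([0.12945046, 0.53425261, 0.23069025]), 'tool_rot': array([[-9.71856560e-01,  2.35572446e-01, -6.69762424e-04],
       [ 2.35573156e-01,  9.71855710e-01, -1.32952005e-03],
       [ 3.37714145e-04, -1.44988083e-03, -9.99998892e-01]]), 'ft_force': array([-0.14187037,  0.96771791,  0.33681848]), 'wrist_torque': array([ 0.02401229, -0.02534061,  0.01363906]), 'grip_width': 0.08503835036633997}
[[439.12222583   0.         276.14840231]
 [  0.         439.12222583 216.50468015]
 [  0.           0.           1.        ]] [[ 0.00877123 -0.99970158 -0.02279943 -0.10247894]
 [ 0.99768777  0.00721231  0.06758036 -0.4175094 ]
 [-0.06739575 -0.02333947  0.9974533  -1.21475873]
 [ 0.          0.          0.          1.        ]]
[[394.42971191   0.         277.38099711]
 [  0.         394.42971191 206.70763791]
 [  0.           0.           1.        ]] [[ 0.12643341  0.99192885  0.00957879  0.05562782]
 [-0.60915547  0.07001591  0.78995404  0.25273853]
 [ 0.78290753 -0.10571155  0.61309124 -1.36373451]
 [ 0.          0.          0.          1.        ]]
```

View pics/top0.png

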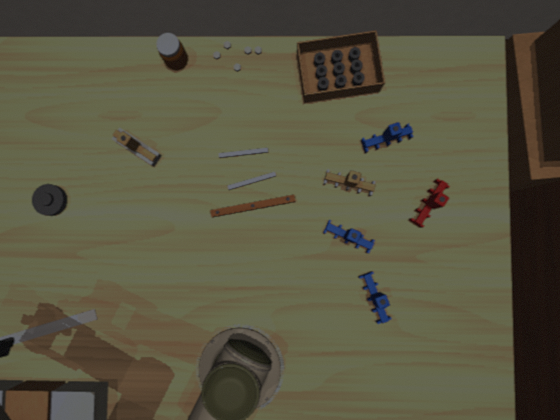

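View pics/scene0.png

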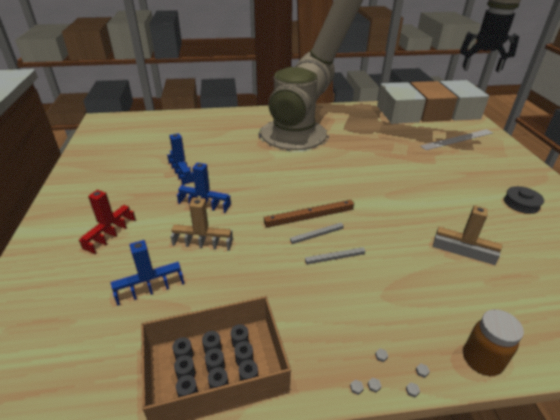

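Candidates in the wooden colour are the toothed one at top (350,182) / scene (202,225), and the one with a solid grey blade at top (136,147) / scene (470,235). The toothed one fits the rake, and I'll confirm it in a crop. The blue and red ones are look-alikes.

```bash
cat > h.py <<'E'
import numpy as np,cv2
def load(n): return dict(np.load(f"pics/{n}.npz"))
def ray(d,u,v,z):
    M=d["world_to_cam"];R=M[:3,:3];t=M[:3,3];K=d["mtx"]
    c=-R.T@t; p=np.array([(u-K[0,2])/K[0,0],-(v-K[1,2])/K[1,1],-1.]); w=R.T@p
    return c+w*(z-c[2])/w[2]
def cloud(d):
    M=d["world_to_cam"];R=M[:3,:3];t=M[:3,3];K=d["mtx"];Z=d["range_z"]
    v,u=np.mgrid[:420,:560]
    P=np.stack([(u-K[0,2])/K[0,0]*Z,-(v-K[1,2])/K[1,1]*Z,-Z],-1)
    return (P-t)@R
def rect(pts):
    (c,s,a)=cv2.minAreaRect(pts[:,:2].astype(np.float32)*1000)
    b=cv2.boxPoints((c,s,a)); e=[b[1]-b[0],b[2]-b[1]]; L=max(e,key=np.linalg.norm)
    return np.round(c,1),np.round(s,1),round(np.degrees(np.arctan2(L[0],-L[1]))%180,1) # angle of long axis rel. to -y... 
E
python3 - <<'E'
from h import *
d=load("top0");s=load("scene0")
a=cv2.resize(s["pixels"][180:270,150:250],None,fx=4,fy=4,interpolation=2); b=cv2.resize(s["pixels"][190:280,420:520],None,fx=4,fy=4,interpolation=2)
cv2.imwrite("pics/crop.png",np.hstack([a,b])[:,:,::-1])
t=cv2.resize(d["pixels"][120:225,200:400],None,fx=4,fy=4,interpolation=2);cv2.imwrite("pics/crop2.png",t[:,:,::-1])
C=cloud(d)
for n,(u0,u1,v0,v1) in dict(a=(222,282,168,194),b=(212,275,143,164),stop=(204,302,190,222),rake=(318,382,163,202)).items():
    P=C[v0:v1,u0:u1].reshape(-1,3); bench=np.median(P[:,2])
    print(n,"bench",bench.round(4))
    px=d["pixels"][v0:v1,u0:u1].astype(int)
    for lo,hi in {'a':[(.006,.03)],'b':[(.006,.03)],'stop':[(.012,.04)],'rake':[(.03,.06),(.1,.14)]}[n]:
        Q=P[(P[:,2]>lo)&(P[:,2]<hi)]
        if len(Q)>4: print(len(Q),np.median(Q[:,2]).round(4),rect(Q))
# colour masks
hsv=cv2.cvtColor(d["pixels"],cv2.COLOR_RGB2HSV)
for n,(u,v) in dict(a=(252,181),b=(243,153),stop=(240,208),head=(335,179),hand=(354,179),bench=(250,168)).items(): print(n,d["pixels"][v,u],hsv[v,u])
E
```

```text
a bench 0.0011
236 0.012 (array([519.6, -34.2]), array([156.3,  61.2]), np.float32(174.8))
b bench 0.001
241 0.0119 (array([602.7,  -2. ]), array([ 52.5, 174. ]), np.float32(14.4))
stop bench 0.0014
644 0.0224 (array([448.6, -33.6]), array([ 20.9, 239.1]), np.float32(11.0))
rake bench 0.0016
329 0.0421 (array([ 514.1, -300.9]), array([135.7,  38.3]), np.float32(166.7))
155 0.1199 (array([ 514.6, -300.7]), array([29.9, 30.4]), np.float32(75.6))
a [102 103 112] [117  23 112]
b [100 102 110] [114  23 110]
stop [93 59 36] [ 12 156  93]
head [104  85  57] [ 18 115 104]
hand [71 62 51] [17 72 71]
bench [103 105  77] [ 32  68 105]
```

View pics/crop.png

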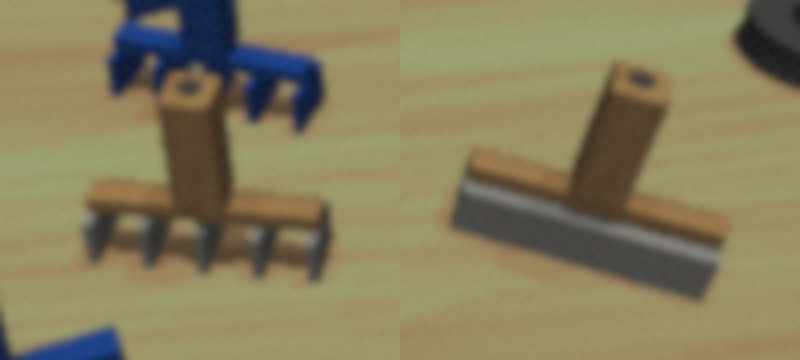

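View pics/crop2.png

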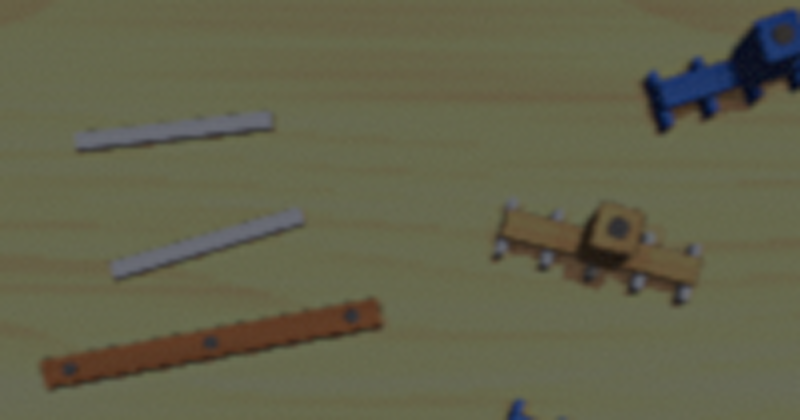

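The left crop shows five separate teeth with a wooden handle, so that is the rake. The right crop is the solid-bladed scraper. Next I'll measure the bars with a colour mask and define all axes cleanly.

```bash
cat >> h.py <<'E'
def yaw_of(Q):
    # angle (deg) of the object's x axis (perp. to long axis) from world x; long axis = y
    c,s,a=cv2.minAreaRect(Q[:,:2].astype(np.float32)*1000)
    b=cv2.boxPoints((c,s,a)); L=max([b[1]-b[0],b[2]-b[1]],key=np.linalg.norm); L=L if L[1]>0 else -L
    return np.round(c,1),np.round(sorted(s),1),round(float(np.degrees(np.arctan2(-L[0],L[1]))),2)
def blobs(d,mask,z,roi,mn=60):
    m=np.zeros(mask.shape,np.uint8);u0,u1,v0,v1=roi;m[v0:v1,u0:u1]=mask[v0:v1,u0:u1]
    for c in cv2.findContours(m,cv2.RETR_EXTERNAL,cv2.CHAIN_APPROX_NONE)[0]:
        if cv2.contourArea(c)<mn: continue
        Q=np.array([ray(d,u,v,z) for u,v in c[:,0].astype(float)])
        print(c[:,0].mean(0).round(),yaw_of(Q))
E
python3 - <<'E'
from h import *
d=load("top0");hsv=cv2.cvtColor(d["pixels"],cv2.COLOR_RGB2HSV)
print("bars");blobs(d,(hsv[...,1]<45)*1,.012,(205,310,135,200))
print("stop");blobs(d,((hsv[...,0]<15)&(hsv[...,1]>125))*1,.022,(200,305,185,225))
C=cloud(d);P=C[163:202,318:382].reshape(-1,3);print("head",yaw_of(P[(P[:,2]>.036)&(P[:,2]<.05)]))
P=P[P[:,2]>.11];print("handle",P[:,:2].mean(0),yaw_of(P))
P=C[185:225,200:305].reshape(-1,3);print("stopdepth",yaw_of(P[(P[:,2]>.014)&(P[:,2]<.03)]))
E
```

```text
bars
[251. 180.] (array([520.2, -28.4]), array([ 15.5, 140.9]), 16.99)
[243. 152.] (array([600.3,  -3.3]), array([ 15.3, 142.7]), 6.88)
stop
[252. 205.] (array([448. , -33.1]), array([ 19. , 235.9]), 10.73)
head (array([ 512.2, -300.5]), array([ 25.2, 135.4]), -15.15)
handle [ 0.49031357 -0.27726794] (array([ 426.2, -226.8]), array([ 35.7, 266. ]), 50.1)
stopdepth (array([477. , -28.1]), array([ 78.6, 239.1]), 10.89)
```

```bash
cat > go.py <<'E'
import sys,numpy as np
from rig import status
# usage: go.py x y z yawToolY(deg) in mm -> shift in tool axes
s=status.observe();R=s["tool_rot"];p=s["position"];t=np.array([float(a)/1000 for a in sys.argv[1:4]])
cur=np.degrees(np.arctan2(R[1,1],R[0,1]));d=(float(sys.argv[4])-cur+180)%360-180
print("t",round(s["time_s"],2),"pos",(p*1000).round(1),"yaw",cur.round(2),"grip",round(s["grip_width"],4),"F",s["ft_force"].round(1),"tilt",np.degrees(np.arccos(-R[2,2])).round(2))
print("shift",(R.T@(t-p)).round(4),"turn",round(-np.radians(d),4),"q",s["q"].round(0))
E
python3 go.py 514.3 -300.8 230 -14.5
```

```text
t 0.1 pos [129.4 534.3 230.8] yaw 76.38 grip 0.0854 F [-0.3  0.2 -0.7] tilt 0.07
shift [-0.5707 -0.7209  0.0015] turn 1.5861 q [ 64.  22.  74.  -0.  84. -12.]
```

Emit:
play_rows(
  targets="-0.571 -0.721 0 1.587 0;-0.571 -0.721 0 1.587 0;-0.571 -0.721 0 1.587 0;-0.571 -0.721 0 1.587 0;-0.571 -0.721 0 1.587 0",
  force=60,
)

```text
time_s: 0.6
position: [0.2343, 0.3057, 0.2311]
tool_rot: [[-0.546, 0.838, -0.0], [0.838, 0.546, -0.0], [-0.0, -0.0, -1.0]]
ft_force: [1.1, 0.9, 0.6]
grip_width: 0.0852
```

```bash
python3 go.py 514.3 -300.8 230 -14.5
```

```text
t 0.6 pos [234.3 305.7 231.1] yaw 33.09 grip 0.0852 F [1.1 0.9 0.6] tilt 0.01
shift [-0.661  -0.0966  0.0012] turn 0.8306 q [35.  5. 98. -0. 78.  2.]
```

Emit:
play_rows(
  targets="-0.661 -0.097 0 0.83 0;-0.661 -0.097 0 0.83 0;-0.661 -0.097 0 0.83 0;-0.661 -0.097 0 0.83 0;-0.661 -0.097 0 0.83 0",
)

```text
time_s: 1.1
position: [0.3403, 0.079, 0.2314]
tool_rot: [[0.172, 0.985, 0.0], [0.985, -0.172, 0.0], [0.0, 0.0, -1.0]]
ft_force: [1.0, 1.4, -0.1]
grip_width: 0.0853
```

```bash
python3 go.py 514.3 -300.8 200 -14.5
```

```text
t 1.1 pos [340.3  79.  231.4] yaw -9.93 grip 0.0853 F [ 1.   1.4 -0.1] tilt 0.02
shift [-0.3441  0.2369  0.0314] turn 0.0797 q [ -7.   1. 102.   0.  77.   3.]
```

Emit:
play_rows(
  targets="-0.344 0.237 0.03 0.08 0;-0.344 0.237 0.03 0.08 0;-0.344 0.237 0.03 0.08 0;-0.344 0.237 0.03 0.08 0;-0.344 0.237 0.03 0.08 0",
)

```text
time_s: 1.6
position: [0.4458, -0.1471, 0.213]
tool_rot: [[0.245, 0.969, -0.0], [0.969, -0.245, 0.0], [0.0, -0.0, -1.0]]
ft_force: [0.3, 0.6, 0.2]
grip_width: 0.0855
```

```bash
python3 go.py 514.3 -300.8 200 -14.5
```

```text
t 1.6 pos [ 445.8 -147.1  213. ] yaw -14.19 grip 0.0855 F [0.3 0.6 0.2] tilt 0.03
shift [-0.1322  0.1041  0.0129] turn 0.0054 q [-33.  15.  88.   0.  77. -19.]
```

Emit:
play_rows(
  targets="-0.132 0.104 0.01 0.005 0;-0.132 0.104 0.01 0.005 0;-0.132 0.104 0.01 0.005 0;-0.132 0.104 0.01 0.005 0;-0.132 0.104 0.01 0.005 0",
)

```text
time_s: 2.1
position: [0.5142, -0.3005, 0.2019]
tool_rot: [[0.251, 0.968, -0.001], [0.968, -0.251, 0.001], [0.001, -0.002, -1.0]]
ft_force: [-0.6, 1.5, 0.7]
grip_width: 0.0854
```

```bash
python3 - <<'E'
from rig import eyes
import cv2,numpy as np
from h import *
for n in("scene","top"):
    d=eyes.get_image(n);np.savez(f"pics/{n}1.npz",**d);cv2.imwrite(f"pics/{n}1.png",d["pixels"][:,:,::-1])
E
python3 go.py 514.3 -300.8 72 -14.5
```

```text
t 2.2 pos [ 513.7 -297.9  202.9] yaw -14.45 grip 0.0855 F [0.1 0.6 0.2] tilt 0.09
shift [-0.0028  0.0015  0.1309] turn 0.0009 q [-42.  27.  70.   0.  83. -27.]
```

View pics/scene1.png

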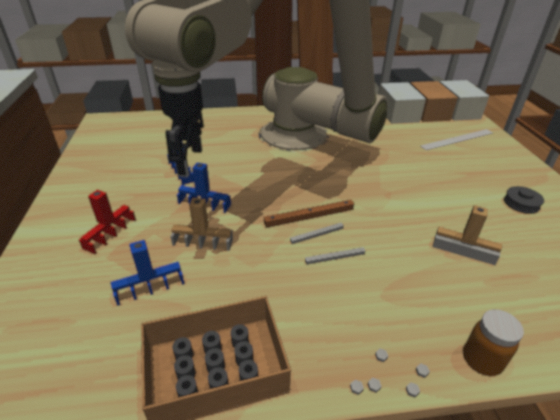

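```bash
python3 - <<'E'
from h import *
s=load("scene1");M=s["world_to_cam"];K=s["mtx"]
for p in [(.5137,-.2979,.2029),(.5143,-.3008,.12),(.5143,-.3008,0.)]:
    c=M[:3,:3]@p+M[:3,3];print(p,K[0,0]*c[0]/-c[2]+K[0,2],K[1,1]*-c[1]/-c[2]+K[1,2])
cv2.imwrite("pics/c3.png",cv2.resize(s["pixels"][80:260,130:260],None,fx=3,fy=3)[:,:,::-1])
E
```

```text
(0.5137, -0.2979, 0.2029) 192.69759652956398 167.91453410232126
(0.5143, -0.3008, 0.12) 195.99356541641305 200.63086828789687
(0.5143, -0.3008, 0.0) 201.94906767109015 241.34684692975458
```

View pics/c3.png

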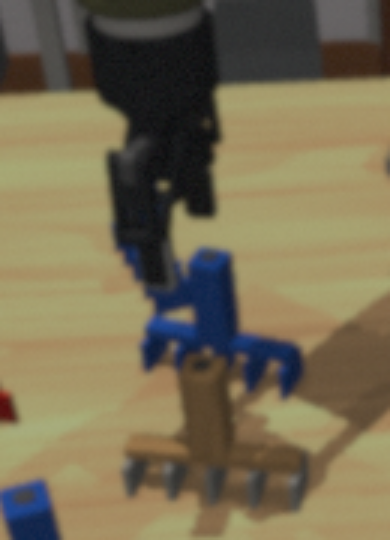

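Emit:
play_rows(
  targets="-0.003 0.0015 0.03 0 0;-0.003 0.0015 0.06 0 0;-0.003 0.0015 0.09 0 0;-0.003 0.0015 0.115 0 0;-0.003 0.0015 0.131 0 0",
)

```text
time_s: 2.7
position: [0.514, -0.2997, 0.0712]
tool_rot: [[0.248, 0.969, -0.002], [0.969, -0.248, 0.002], [0.001, -0.002, -1.0]]
ft_force: [-0.5, 0.9, -0.4]
grip_width: 0.0857
```

Emit:
play_rows(
  targets="0 0 0 0 0;0 0 0 0 0.5;0 0 0 0 0.8;0 0 0 0 0.8;0 0 0 0 0.8",
)

```text
time_s: 3.2
position: [0.5151, -0.3019, 0.0733]
tool_rot: [[0.249, 0.968, 0.001], [0.968, -0.249, -0.001], [-0.001, 0.002, -1.0]]
ft_force: [-0.2, -0.3, 4.5]
grip_width: 0.0295
```

```bash
python3 go.py 514.3 -300.8 72 -14.5
```

```text
t 3.2 pos [ 515.1 -301.9   73.3] yaw -14.44 grip 0.0295 F [-0.2 -0.3  4.5] tilt 0.1
shift [ 0.0008 -0.001   0.0013] turn 0.0011 q [-42.  35.  79.   0.  65. -27.]
```

Emit:
play_rows(
  targets="0 0 0 0 1;0 0 0 0 1;0 0 -0.02 0 1;0 0 -0.05 0 1;0 0 -0.08 0 1",
)

```text
time_s: 3.7
position: [0.5143, -0.3014, 0.1527]
tool_rot: [[0.249, 0.968, -0.002], [0.968, -0.249, 0.001], [0.001, -0.002, -1.0]]
ft_force: [0.9, -0.1, -3.0]
grip_width: 0.0293
```

```bash
python3 - <<'E'
from rig import eyes
import cv2,numpy as np
from h import *
for n in("scene","top"):
    d=eyes.get_image(n);np.savez(f"pics/{n}2.npz",**d);cv2.imwrite(f"pics/{n}2.png",d["pixels"][:,:,::-1])
s=load("scene2");cv2.imwrite("pics/c4.png",cv2.resize(s["pixels"][80:260,130:260],None,fx=3,fy=3)[:,:,::-1])
# goal: stop frame x'=205,y'=-4
y=np.radians(10.85);print(448.5+205*np.cos(y)+4*np.sin(y),-33.4+205*np.sin(y)-4*np.cos(y))
E
python3 go.py 650.6 1.3 150 10.85
```

```text
650.5882417157209 1.2603889223473281
t 3.8 pos [ 515.9 -302.7  156.1] yaw -14.43 grip 0.0294 F [-0.4  0.2 -3.4] tilt 0.39
shift [0.328  0.0547 0.0053] turn -0.4412 q [-42.  30.  74.  -0.  76. -27.]
```

View pics/c4.png

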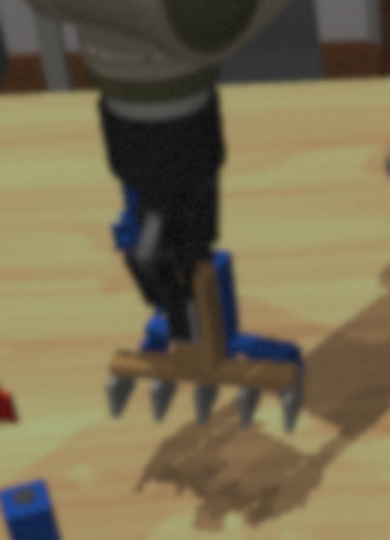

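The rake is in the grip at about scene (198,207) and clear of the bench. The added wrist load of about 3 N fits its 0.25 kg. Now I'll carry it beyond bar_b.

Emit:
play_rows(
  targets="0.04 0.007 0 -0.06 1;0.085 0.014 0 -0.13 1;0.13 0.022 0 -0.21 1;0.175 0.03 0 -0.29 1;0.22 0.037 0 -0.36 1",
)

```text
time_s: 4.3
position: [0.6054, -0.096, 0.1508]
tool_rot: [[-0.111, 0.994, -0.002], [0.994, 0.111, 0.001], [0.001, -0.002, -1.0]]
ft_force: [0.7, 0.7, -3.5]
grip_width: 0.0292
```

```bash
python3 go.py 650.6 1.3 150 10.85
```

```text
t 4.3 pos [605.4 -96.  150.8] yaw 6.35 grip 0.0292 F [ 0.7  0.7 -3.5] tilt 0.14
shift [0.0917 0.0557 0.0008] turn -0.0785 q [-20.  32.  71.  -0.  77. -26.]
```

Emit:
play_rows(
  targets="0.035 0.02 0 -0.03 1;0.065 0.04 0 -0.06 1;0.092 0.056 0 -0.0785 1;0.092 0.056 0 -0.0785 1;0.092 0.056 0 -0.0785 1",
)

```text
time_s: 4.8
position: [0.6507, -0.0, 0.1508]
tool_rot: [[-0.186, 0.982, -0.003], [0.982, 0.186, 0.0], [0.001, -0.003, -1.0]]
ft_force: [0.8, -0.7, -3.1]
grip_width: 0.0292
```

```bash
python3 - <<'E'
from rig import eyes
import cv2,numpy as np
from h import *
for n in("scene","top"):
    d=eyes.get_image(n);np.savez(f"pics/{n}3.npz",**d);cv2.imwrite(f"pics/{n}3.png",d["pixels"][:,:,::-1])
E
python3 go.py 650.6 1.3 76 10.85
```

```text
t 4.9 pos [650.6  -1.3 151.5] yaw 10.62 grip 0.0292 F [ 0.1 -0.9 -1.9] tilt 0.1
shift [0.0025 0.0006 0.0755] turn -0.004 q [-11.  35.  64.  -0.  81. -21.]
```

View pics/scene3.png

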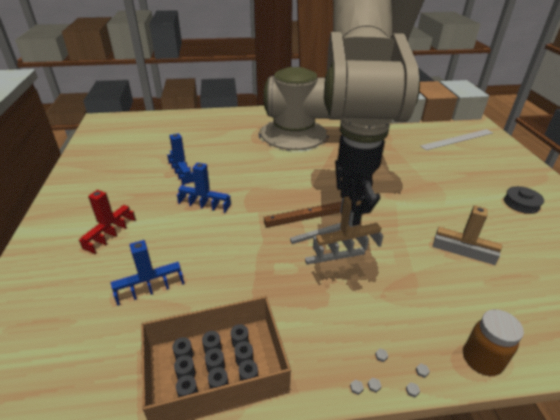

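```bash
python3 - <<'E'
from h import *
s=load("scene3");C=cloud(s)
cv2.imwrite("pics/c5.png",cv2.resize(s["pixels"][160:280,270:420],None,fx=4,fy=4)[:,:,::-1])
P=C[200:265,300:395].reshape(-1,3);P=P[(P[:,2]>.06)&(P[:,2]<.135)&(P[:,0]>.5)]
yl=np.radians(10.75);e=np.array([-np.sin(yl),np.cos(yl)]);l=(P[:,:2]-[.6506,-.0013])@e; x=(P[:,:2]-[.6506,-.0013])@[np.cos(yl),np.sin(yl)]
for a in range(-80,80,16):
    m=(l>a/1e3)&(l<(a+16)/1e3)
    if m.sum()>3: print(a,m.sum(),"z",np.percentile(P[m,2],[2,50,98]).round(4),"x",np.percentile(x[m],[2,98]).round(4))
E
```

```text
-80 8 z [0.0833 0.0922 0.1193] x [-0.012   0.0162]
-64 242 z [0.0783 0.1059 0.1207] x [-0.0187  0.021 ]
-48 83 z [0.1083 0.1189 0.1208] x [-0.0076  0.0113]
-32 191 z [0.0781 0.106  0.1205] x [-0.0103  0.021 ]
-16 110 z [0.1089 0.1236 0.1347] x [-0.0122  0.0153]
0 171 z [0.078  0.1011 0.1339] x [-0.0117  0.0207]
16 45 z [0.1087 0.1172 0.1305] x [-0.0025  0.0141]
32 195 z [0.0785 0.1038 0.1207] x [-0.0107  0.0202]
48 74 z [0.1097 0.119  0.121 ] x [-0.0096  0.0111]
64 159 z [0.0786 0.095  0.1199] x [-0.0116  0.0203]
```

View pics/c5.png

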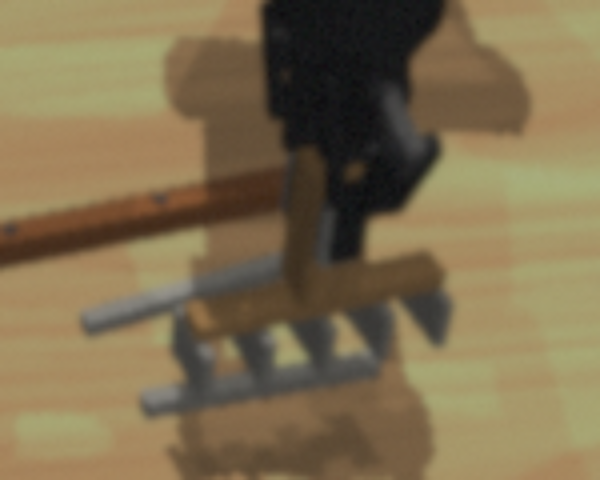

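The rake is level: the head top is at z = 0.120-0.121 along its length, so it stands 73 mm below the TCP. It is centred and 18 mm beyond bar_b, so I'll lower it to about 2 mm above the bench.

Emit:
play_rows(
  targets="0.002 0.0005 0.02 -0.004 1;0.002 0.0005 0.045 -0.004 1;0.002 0.0005 0.065 -0.004 1;0.002 0.0005 0.076 -0.004 1;0.002 0.0005 0.076 -0.004 1",
)

```text
time_s: 5.4
position: [0.6506, 0.0008, 0.0752]
tool_rot: [[-0.188, 0.982, -0.002], [0.982, 0.188, 0.0], [0.001, -0.002, -1.0]]
ft_force: [0.7, 0.1, -2.4]
grip_width: 0.029
```

```bash
python3 -c "
import numpy as np
y=np.radians(10.85)
for X in(120,53):print(448.5+X*np.cos(y)+4*np.sin(y),-33.4+X*np.sin(y)-4*np.cos(y))"
python3 go.py 500.9 -25.5 75 10.85
```

```text
567.1077564831423 -14.73987936706651
501.3054916527567 -27.35185554813389
t 5.4 pos [650.6   0.8  75.2] yaw 10.84 grip 0.029 F [ 0.7  0.1 -2.4] tilt 0.14
shift [ 0.0023 -0.152   0.0005] turn -0.0002 q [-10.  40.  69.  -0.  71. -21.]
```

Emit:
play_rows(
  targets="0 -0.01 0 0 1;0 -0.02 0 0 1;0 -0.03 0 0 1;0 -0.04 0 0 1;0 -0.05 0 0 1",
)

```text
time_s: 5.9
position: [0.6026, -0.0084, 0.0779]
tool_rot: [[-0.189, 0.982, 0.003], [0.982, 0.189, -0.001], [-0.001, 0.003, -1.0]]
ft_force: [-0.1, 0.2, -2.4]
grip_width: 0.0294
```

Emit:
play_rows(
  targets="0 -0.01 0 0 1;0 -0.02 0 0 1;0 -0.03 0 0 1;0 -0.035 0 0 1;0 -0.035 0 0 1",
)

```text
time_s: 6.4
position: [0.5671, -0.0145, 0.0765]
tool_rot: [[-0.189, 0.982, -0.001], [0.982, 0.189, 0.0], [0.0, -0.001, -1.0]]
ft_force: [0.4, 1.2, -2.4]
grip_width: 0.0295
```

```bash
cat > look.py <<'E'
import sys
from rig import eyes
from h import *
k=sys.argv[1]
for n in("scene","top"):
    d=eyes.get_image(n);np.savez(f"pics/{n}{k}.npz",**d)
s=load("scene"+k);d=load("top"+k)
a=cv2.resize(s["pixels"][150:280,240:400],None,fx=3,fy=3)
b=cv2.resize(d["pixels"][140:230,200:310],None,fx=3,fy=3)
c=np.zeros((390,810,3),np.uint8);c[:,:480]=a;c[:270,480:810]=b
cv2.imwrite(f"pics/l{k}.png",c[:,:800,::-1])
E
python3 look.py 4; python3 go.py 500.9 -25.5 75 10.85
```

```text
t 6.5 pos [567.9 -14.5  76.4] yaw 10.91 grip 0.0291 F [-0.2 -0.8 -2. ] tilt 0.01
shift [ 0.0018 -0.0678  0.0014] turn 0.0011 q [-13.  32.  84.  -0.  63. -24.]
```

View pics/l4.png

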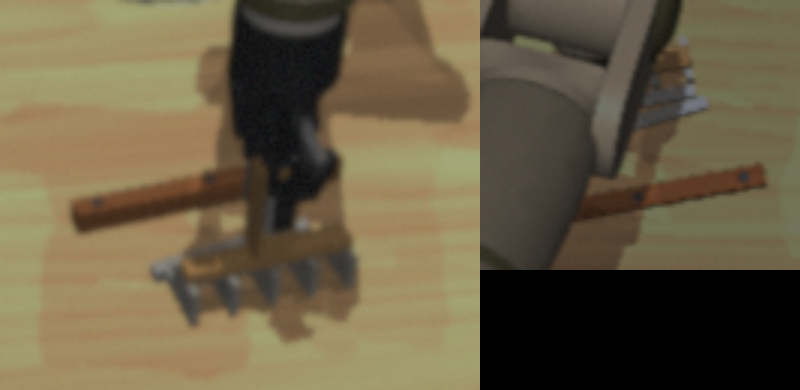

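Both bars lie ahead of the teeth, nearly parallel to the stop (at the left end in the scene crop, near (175,268)). I'll keep raking.

Emit:
play_rows(
  targets="0 -0.01 0 0 1;0 -0.02 0 0 1;0 -0.03 0 0 1;0 -0.04 0 0 1;0 -0.05 0 0 1",
)

```text
time_s: 7.0
position: [0.5177, -0.024, 0.0764]
tool_rot: [[-0.189, 0.982, -0.0], [0.982, 0.189, 0.0], [0.0, -0.0, -1.0]]
ft_force: [2.0, -0.4, -2.9]
grip_width: 0.0292
```

Emit:
play_rows(
  targets="0 -0.005 0 0 1;0 -0.01 0 0 1;0 -0.014 0 0 1;0 -0.017 0 0 1;0 -0.017 0 0 1",
)

```text
time_s: 7.5
position: [0.5039, -0.0269, 0.077]
tool_rot: [[-0.189, 0.982, 0.006], [0.982, 0.189, 0.0], [-0.001, 0.006, -1.0]]
ft_force: [7.5, 4.0, -5.2]
grip_width: 0.0294
```

```bash
python3 look.py 5; python3 go.py 500.9 -25.5 75 10.85
```

```text
t 7.6 pos [504.  -26.9  76.9] yaw 10.89 grip 0.0293 F [ 7.7  3.4 -4.5] tilt 0.3
shift [ 0.002  -0.0028  0.0019] turn 0.0007 q [-17.  27.  95.   0.  58. -28.]
```

View pics/l5.png

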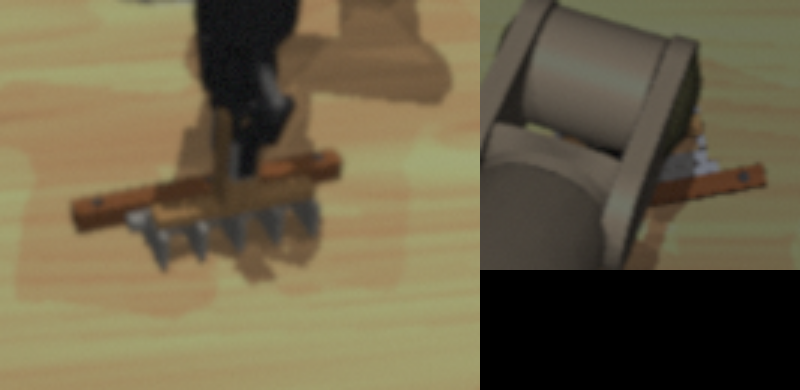

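The force rose to about 8 N with the rake centre about 55 mm from the stop's centreline, where two pressed rows should put it (54 mm). Next I'll back off and inspect before putting the rake down.

Emit:
play_rows(
  targets="0 0.01 0 0 1;0 0.03 0 0 1;0 0.055 0 0 1;0 0.075 0 0 1;0 0.075 0 0 1",
)

```text
time_s: 8.1
position: [0.5775, -0.0126, 0.076]
tool_rot: [[-0.19, 0.982, 0.0], [0.982, 0.19, -0.0], [-0.0, 0.0, -1.0]]
ft_force: [-0.6, -0.7, -2.7]
grip_width: 0.0294
```

```bash
python3 look.py 6; python3 go.py 500.9 -25.5 73 10.85
```

```text
t 8.2 pos [575.2 -12.7  75.8] yaw 10.94 grip 0.0295 F [-0.4 -0.4 -3.1] tilt 0.11
shift [ 0.0016 -0.0754  0.003 ] turn 0.0016 q [-13.  33.  83.  -0.  64. -24.]
```

View pics/l6.png

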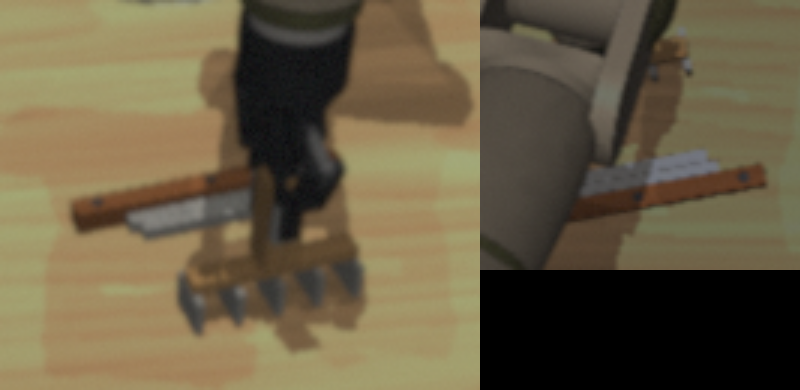

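The bars lie side by side against the stop, from scene crop (135,225), and the rake is clear of them. Next I'll lower the rake onto the bench.

Emit:
play_rows(
  targets="0 0 0.001 0 1;0 0 0.002 0 1;0 0 0.003 0 1;0 0 0.004 0 1;0 0 0.004 0 1",
)

```text
time_s: 8.7
position: [0.5754, -0.0131, 0.0733]
tool_rot: [[-0.189, 0.982, -0.0], [0.982, 0.189, -0.0], [-0.0, -0.0, -1.0]]
ft_force: [-1.9, 0.1, 6.1]
grip_width: 0.0295
```

Emit:
play_rows(
  targets="0 0 0 0 0.5;0 0 0 0 0.2;0 0 0 0 0;0 0 0 0 0;0 0 0 0 0",
)

```text
time_s: 9.2
position: [0.5757, -0.0129, 0.0724]
tool_rot: [[-0.189, 0.982, -0.0], [0.982, 0.189, -0.0], [-0.0, -0.0, -1.0]]
ft_force: [-0.1, -0.8, -0.7]
grip_width: 0.0853
```

Emit:
play_rows(
  targets="0 0 -0.01 0 0;0 0 -0.03 0 0;0 0 -0.06 0 0;0 0 -0.1 0 0;0 0 -0.14 0 0",
)

```text
time_s: 9.7
position: [0.5754, -0.0128, 0.2146]
tool_rot: [[-0.189, 0.982, 0.0], [0.982, 0.189, 0.0], [0.0, 0.0, -1.0]]
ft_force: [1.4, 0.8, -0.1]
grip_width: 0.0853
```

Emit:
play_rows(
  targets="-0.05 0 0 0 0;-0.1 0 0 0 0;-0.15 0 0 0 0;-0.2 0 0 0 0;-0.25 0 0 0 0",
)

```text
time_s: 10.2
position: [0.623, -0.2603, 0.2134]
tool_rot: [[-0.189, 0.982, 0.001], [0.982, 0.189, -0.0], [-0.0, 0.001, -1.0]]
ft_force: [1.0, 0.9, 0.2]
grip_width: 0.0855
```

```bash
python3 look.py 7;python3 go.py 500.9 -25.5 73 10.85; python3 - <<'E'
from h import *
d=load("top7");cv2.imwrite("pics/t7.png",d["pixels"][:,:,::-1])
E
```

```text
t 10.3 pos [ 622.7 -264.3  211.8] yaw 10.58 grip 0.0854 F [-0.6  0.7 -0.3] tilt 0.07
shift [ 0.2573 -0.0758  0.1385] turn -0.0047 q [-33.  36.  53.  -0.  91. -44.]
```

View pics/l7.png

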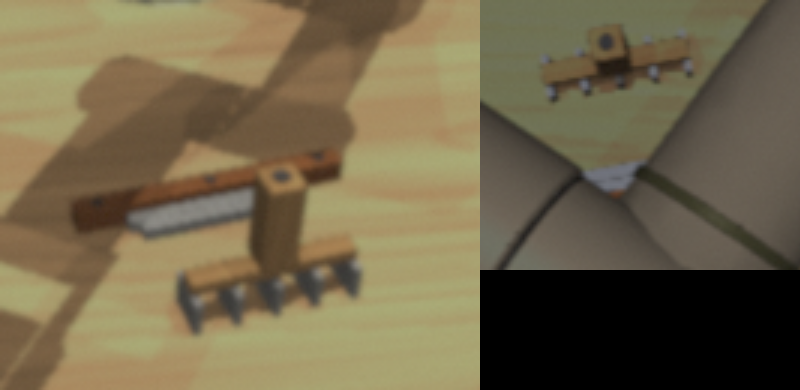

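The rake stands upright and clear at scene crop (270,260). The arm hides the bars in the top view, so I'll move it further aside for a numeric check.

Emit:
play_rows(
  targets="-0.25 -0.22 0 0 0;-0.25 -0.22 0 0 0;-0.25 -0.22 0 0 0;-0.25 -0.22 0 0 0;-0.25 -0.22 0 0 0",
)

```text
time_s: 10.8
position: [0.4953, -0.4749, 0.2134]
tool_rot: [[-0.19, 0.982, 0.0], [0.982, 0.19, -0.0], [-0.001, 0.0, -1.0]]
ft_force: [0.5, -0.2, 0.4]
grip_width: 0.0856
```

Emit:
play_rows(
  targets="-0.07 -0.06 0 0 0;-0.1 -0.08 0 0 0;-0.1 -0.08 0 0 0;-0.1 -0.08 0 0 0;-0.1 -0.08 0 0 0",
)

```text
time_s: 11.3
position: [0.4369, -0.5869, 0.2127]
tool_rot: [[-0.189, 0.982, 0.0], [0.982, 0.189, 0.0], [0.0, 0.0, -1.0]]
ft_force: [0.7, 1.0, -0.7]
grip_width: 0.0854
```

```bash
python3 look.py 8; python3 - <<'E'
from h import *
d=load("top8");hsv=cv2.cvtColor(d["pixels"],cv2.COLOR_RGB2HSV)
m=((hsv[...,1]<45))*1
blobs(d,m,.012,(200,310,170,215),40)
C=cloud(d);y=np.radians(10.85);o=np.array([.4485,-.0334]);L=(C[...,:2]-o)@np.array([[np.cos(y),-np.sin(y)],[np.sin(y),np.cos(y)]])
Q=(L[...,0]>.01)&(L[...,0]<.06)&(abs(L[...,1])<.11)&(hsv[...,1]<45)
print("bars x'",np.percentile(L[Q][:,0],[1,99]),"y'",np.percentile(L[Q][:,1],[1,99]),"z",np.percentile(C[Q][:,2],[5,50,99]))
P=C[130:185,215:285].reshape(-1,3);H=P[(P[:,2]>.034)&(P[:,2]<.05)];print("head",yaw_of(H),np.median(H[:,2]));H=P[(P[:,2]>.11)&(P[:,2]<.13)];print("handle",yaw_of(H),np.median(H[:,2]))
E
```

```text
[252. 197.] (array([472.2, -32. ]), array([ 24.1, 150.1]), 10.95)
bars x' [0.01165833 0.03680723] y' [-0.07520586  0.06908949] z [0.00369809 0.01247951 0.01832782]
head (array([571.7, -12.4]), array([ 38. , 135.5]), 10.68) 0.04183686771113827
handle (array([572.4, -12.3]), array([30. , 30.5]), -79.96) 0.12041321337266876
```

View pics/l8.png

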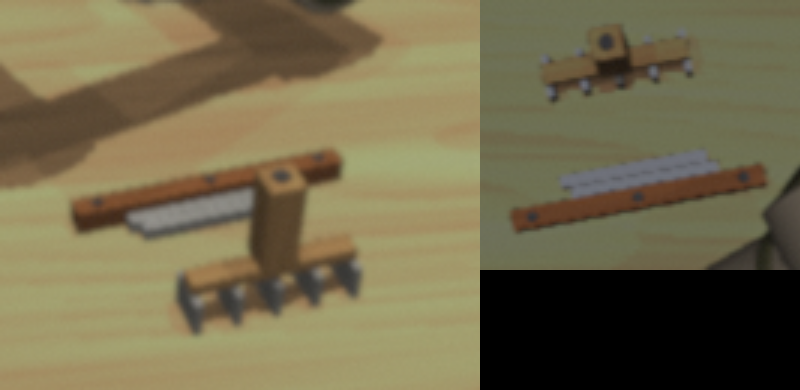

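All the checks pass:
- **Bars:** both are flush against the stop, spanning x' of about 12-37 mm, tops at 12 mm, yaw 10.95° against the stop's 10.85°.
- **Rake:** head at 42 mm, handle top at 120 mm and directly above the head's centre.

I'm handing the job in.

```bash
python3 -c "
from rig import env
print(env.close_job())"
```

```text
the job is handed in; nothing more can be done
None
```

I picked up the toothed wooden rake by its handle and set it down beyond bar_b. With it I raked both bars against the stop in one slow pull, until the wrist force rose to about 8 N. Then I backed off about 70 mm, stood the rake on its teeth, released it and handed in at about 11.4 s. The job reports no verdict.

My last checks, from the top camera and its depth, all passed, and no check failed or disagreed:
- **Bars:** they lie flat side by side, with tops at about 12 mm. Together they are parallel to the stop within about 0.1°. They span 12–37 mm from the stop's centreline, which puts their centres at about 18 and 31 mm, inside the 10–45 mm limit. Along the stop they are centred within about 5 mm of its middle.
- **Rake:** it stands upright, with its head top at 42 mm and handle top at 120 mm, directly above each other. The gap to the bars is about 70 mm.

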